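# Find the high spot of a brass lamp dish

### The arm

A 6-joint arm with a two-finger parallel gripper is mounted at the origin on the work surface. World frame = base frame: x ahead of the robot, y to its left, z up, the work surface at z = 0. Lengths are in m, angles in rad, forces in N, time in s.
With the tool pointing down it reaches from about 0.275 to 0.975 m from the base axis. Payload 8.4 kg.
Tool frame: the origin (TCP) lies on the mounting face of the last link; the fingertips stand ahead of it and the grasp point (between the pads) lies 171 mm ahead of it (ctrl.finger_overhang is the z of the fingertips in the tool frame, in m); z points along the fingers, y is the direction in which the jaws open and shut (so a half turn about z gives the same grasp; the last joint's range is limited). The gripper opens to 92 mm and grips with 3 to 60 N. Pads are 20 mm wide; open, the fingers measure 128 mm over their backs; the gripper's body (75 mm by 189 mm) begins 69 mm behind the grasp point.
Start: joints at [1.305, 0.353, 1.633, -0, 1.155, -0.002], TCP at [0.163, 0.603, 0.405] pointing down, gripper open.
Joint ranges: [-2.63, 2.63], [-0.92, 2.1], [0.06, 2.66], [-1.3, 4.44], [0, 2.69], [-3.02, 3.02]. Speed limits (rad/s): [2.22, 2.22, 2.79, 3.14, 3.14, 3.14].

### API

Orientations are given as a unit quaternion [x, y, z, w].
In Python, from plant import ctrl gives the robot as it stands.
- The arm moves only by the tool jog_arm, never from a script. Its argument "commands" is one flat list of numbers, 7 for each row, row after row: the shift along the tool's x, y, z in units of 25 mm (1.0 is 25 mm), then the turn, a rotation vector about the tool's x, y, z in units of 10 degrees (1.0 is 10 degrees), then the opening, from 0 (shut) to 1 (fully open). In form: [x, y, z, ax, ay, az, fingers, x, y, z, ax, ay, az, fingers, ...]. A call has 1 to 12 rows; each row shifts and turns the commanded pose from where the row before left it, along the tool's axes as they then stand; what a row does not reach is not made up. A row lasts 1/8 s, in which the tool goes at most 62.5 mm and 10.7 degrees, less where a joint would pass 70% of its speed; a pose out of reach is approached as far as the arm can. A call is refused whole if a number of a shift passes 1 or a number of a turn 1, either way. A call with a gripper value outside its range is refused whole. The fingers move at their own pace and stop on an object; "squeeze" is the grip in N (left out, the last holds). Time passes only in rows, so rows that do not move let the fingers close. It gives the time, the measured TCP pose, the force and the opening at its end, in the units of the state.
- ctrl.read_state(): the state, without advancing time (a new reading comes with each control period).
- ctrl.read_camera(name): name is "scene" or "top" or "wrist"; returns a dict with "pixels" (384x512x3 uint8, red, green, blue), "vertical_fov" (degrees; the focal length in pixels is half the picture's height over the tangent of half this angle, whatever the lens; pixels are square), "cx", "cy" (the principal point, pixels), "extrinsics" (4x4, takes a point from camera to world coordinates). Camera axes: x right, y up, looking along -z (the intrinsics and any distortion apply to the point x, -y, -z); pixel columns grow to the right and rows downward; lengths in m; the calibration is good to about 2 mm. A picture is of the moment at which its call begins. There is no depth.
- ctrl.close_job(): hands the job in, once; it reports no verdict.
The state is a dict: "time_s": time; "qpos": joint angles; "joint_velocities": joint speeds; "tau": joint torques, N m; "ee_pos": TCP position; "tool_rot": TCP orientation; "force": force on the tool from outside, world axes, zero at the start; "torque": the same for the moment, N m; "grip_width": finger opening in m.
Only numpy, scipy, OpenCV 4.12 (cv2) and the standard library are available. Lean on these libraries where they do the work, as an engineer would, in place of code of your own. Each camera call takes 0.05 s, during which the arm holds its last target.

### The job

Check the brass lamp dish on the checking stand for run-out. Slide the dial indicator up by its post until its plunger is pressed about half-way in against the dish's rim, then turn the crank one full turn clockwise (seen from above) with the plunger staying on the rim and watch the needle; finally leave the dish standing with its high spot (where the rim presses the plunger in furthest) at the plunger, and let go. Keep your fingers off the plunger, never bottom it out, do not force the crank's sprung knob to the end of its slide, and leave the other goods on the counter where they are.

Things in the scene. Friction and masses are not known exactly. Their poses are not given: they have to be found in the camera images.
- stand: Grey base plate, 120 x 390 x 16 mm, fixed to the counter, of the checking stand. Origin on the counter top right under the upright spindle's axis; z up; +y runs along the plate from the spindle to the dial indicator.
- axis (a point): Point on the spindle's axis at the plunger's height, 74 mm above the counter. The brass dish (rim radius 75 mm, rim from 58 to 84 mm above the counter) sits on the spindle about 3 mm out of centre in an unknown direction, so its rim's distance from the axis runs once a turn between about 72 and 78 mm; the largest is the high spot.
- spindle (a joint): Turn of the spindle with the dish and its crank, rad, 0 at the start, growing clockwise seen from above; turns over two turns either way. At 0 the crank points along the stand's +x. Stiff bearing (about 0.15 N m, so about 3 N at the knob); it stays where it is left.
- knob: Black upright crank knob, 20 mm across, 44 mm tall, origin at its centre (128 mm above the counter), 48 mm from the spindle's axis when its springs are at rest. It spins freely on its pin, so a hand that grips it needs not turn. The crank arm with the knob's saddle right under it (top 106 mm above the counter) passes over the dish.
- post (a point): Middle of the grip zone of the dark steel post on the indicator's carriage: upright, 16 mm across, top 140 mm above the counter, this point 118 mm above it. The round indicator (62 mm across, face up, top 90 mm above the counter) stands on the dish side of the post, 48 mm from centre to centre.
- carriage (a joint): Slide of the carriage (post and indicator) towards the spindle along the stand's -y, m; 0 fully back, 0.075 at its front stop. Sliding takes about 6 N and it stays where it is left. The plunger meets the rim at about 0.042 to 0.048.
- plunger: Tip of the indicator's steel plunger (round nose 8 mm across), 74 mm above the counter, pointing at the spindle's axis. Origin at the foremost point of the tip. It is pressed in along the stand's +y, travel 20 mm, sprung with 1 N (out) to 3 N (fully in).
- needle (a joint): Turn of the black needle on the white dial, rad, growing clockwise: 0 with the plunger out, 5 with it fully in (4 mm of plunger per rad). The dial has a tick every 0.5 rad, long ones at 0, 2.5 and 5; at 2.5 (half-way in) the needle points to the post.
- candlestick_mid (a point): Brass candlestick, 68 mm across the foot, 112 mm tall, standing on the counter; point at its middle. Bystander.
- lampglass_mid (a point): Green glass cup, 64 mm across, 70 mm tall; point at its middle. Bystander.
- candlebox_mid (a point): Cardboard box 190 x 70 x 40 mm lying flat; point at its middle. Bystander.
- book_mid (a point): Red bound book 120 x 170 x 25 mm lying flat; point at its middle. Bystander.
- saddle (a joint): Slide of the knob's small steel saddle along the crank arm against springs, m: 0 at rest, growing outwards, stops at 0.004 either way. 2.5 N per mm, so it shows how hard the knob is being pulled out or pushed in along the arm.

How it is judged:
On the way, in this order (a step that is already met when the one before it is completed fails the run):
1. the plunger is pressed about half-way in against the rim (needle 2.1 to 2.9) before the crank is turned (value of joint needle between 2.1 and 2.9 rad and contact force between plunger and anything else above 0.5 N and value of joint spindle below 0.6 rad), for 0.3 s.
2. the dish is turned half-way round clockwise with the plunger on the rim (value of joint spindle above 3 rad and value of joint needle above 0.2 rad and contact force between plunger and anything else above 0.3 N).
3. the full turn is completed with the plunger on the rim (5.9 rad or more) (value of joint spindle above 5.9 rad and value of joint needle above 0.2 rad and contact force between plunger and anything else above 0.3 N).
At the end, for the whole second after the job is handed in: The dish stands still with the plunger pressing on its high spot: the plunger tip rests on the rim at least 77.35 mm from the spindle's axis (within about 25 degrees of the high spot; pressed contact gives some 0.3 mm, so the high spot itself shows about 77.65 mm), the needle between 0.5 and 4.85 (horizontal distance between plunger and axis above 0.07735 m and contact force between plunger and anything else above 0.5 N and value of joint needle between 0.5 and 4.85 rad and velocity of joint spindle between -0.05 and 0.05 rad/s); the robot touches nothing.
It fails at once if the plunger is bottomed out (needle over 4.85) (value of joint needle above 4.85 rad).
It fails at once if the crank knob is forced along its sprung slide, over 3.3 mm (8 N) from its middle (value of joint saddle above 0.0033 m or value of joint saddle below -0.0033 m).
It fails at once if the plunger is pushed or caught by the robot (contact force between the arm and plunger above 1 N).
It fails at once if a bystander is moved more than 20 mm (distance of any of candlestick_mid, lampglass_mid, candlebox_mid, book_mid from where it was at the start of the episode above 0.02 m).
It also fails if it takes over 69 s, if anything falls off the work surface, if the arm or the gripper's body presses on something with over 40 N, if the wrist force passes 120 N, or if a joint passes its speed limit or range.

## Working session

There is one attempt and no reset: what is moved stays moved. The work goes in short steps, Python scripts to look and compute and a tool call to move; the robot and the scene stay as the last step left them, time stands still between calls to the robot, and variables do not carry over. Pictures are saved under pics/ and viewed, and the job is handed in when it is done.

Besides the shell and the picture viewer there is one more tool, called after ">>>" as name(argument=value, ...) on one line, values as JSON. jog_arm: Moves the arm, as the interface text tells. Its arguments: {"type":"object","properties":{"commands":{"type":"array","items":{"type":"number"}},"squeeze":{"type":"number"}},"required":["commands"]}

```bash
ls; mkdir -p pics; cat > h.py <<'E'
import numpy as np, cv2
from plant import ctrl
def cam(n,save=None):
    c=ctrl.read_camera(n)
    if save: cv2.imwrite('pics/'+save,c['pixels'][:,:,::-1])
    return c
def f(c): return 192/np.tan(np.radians(c['vertical_fov']/2))
def ray(c,u,v,z):
    E=np.array(c['extrinsics']);d=E[:3,:3]@np.array([(u-c['cx'])/f(c),-(v-c['cy'])/f(c),-1]);o=E[:3,3]
    return o+d*(z-o[2])/d[2]
def proj(c,p):
    E=np.array(c['extrinsics']);q=E[:3,:3].T@(np.array(p)-E[:3,3])
    return c['cx']+f(c)*q[0]/-q[2], c['cy']-f(c)*q[1]/-q[2]
E
python3 - <<'E'
from h import *
for n in ['scene','top','wrist']:
    c=cam(n,n+'0.png'); print(n,[k for k in c],c['vertical_fov'],c['cx'],c['cy'],np.round(c['extrinsics'],3).tolist(), {k:c[k] for k in c if 'dist' in k})
s=ctrl.read_state();print(s, ctrl.finger_overhang)
E
```

```text
pics
scene ['pixels', 'vertical_fov', 'cx', 'cy', 'extrinsics'] 51.549624385865 253.35155232956737 197.26010855199777 [[-0.788, -0.449, 0.42, 1.117], [0.615, -0.571, 0.544, 0.716], [-0.004, 0.687, 0.726, 0.992], [0.0, 0.0, 0.0, 1.0]] {}
top ['pixels', 'vertical_fov', 'cx', 'cy', 'extrinsics'] 50.01726975383741 255.40996429845214 193.24291603059805 [[-0.005, 0.987, -0.163, 0.394], [-1.0, -0.001, 0.02, 0.044], [0.019, 0.163, 0.986, 1.356], [0.0, 0.0, 0.0, 1.0]] {}
wrist ['pixels', 'vertical_fov', 'cx', 'cy', 'extrinsics'] 62.21303105473335 256.0050014950902 196.03792235915645 [[0.261, -0.938, -0.227, 0.098], [0.965, 0.253, 0.063, 0.62], [-0.002, -0.235, 0.972, 0.385], [0.0, 0.0, 0.0, 1.0]] {}
{'time_s': 0.15, 'qpos': array([ 1.30457597e+00,  3.53516228e-01,  1.63397011e+00,  8.17059281e-06,
        1.15519158e+00, -2.38824051e-03]), 'joint_velocities': array([-2.30207550e-03,  3.49840969e-03, -2.86067195e-03,  8.75817684e-05,
       -1.02481104e-03, -1.23484343e-03]), 'tau': array([-2.18223599e-04, -5.94204855e+01, -3.34470749e+01,  6.96225255e-02,
        2.04774732e-02, -1.17831803e-05]), 'ee_pos': array([0.16293334, 0.60320318, 0.40411615]), 'tool_rot': array([ 1.31535413e-01,  9.91311324e-01, -5.37249192e-04, -7.63624488e-05]), 'force': array([ 0.02904423, -0.03681224, -0.70110317]), 'torque': array([-0.00011498,  0.01207823,  0.08607999]), 'grip_width': 0.09218016381211024} 0.1901
```

View pics/top0.png

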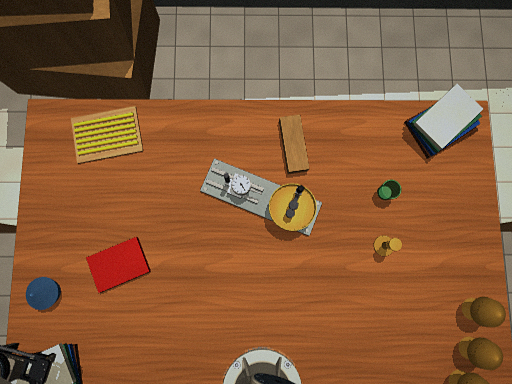

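View pics/scene0.png

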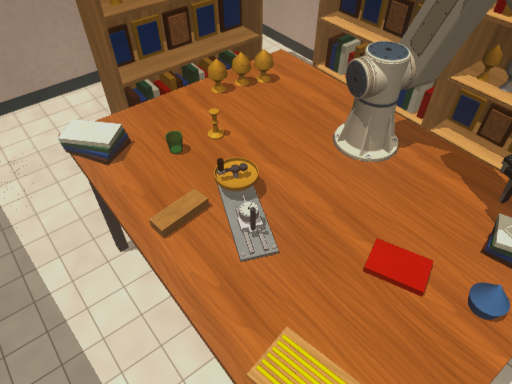

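View pics/wrist0.png

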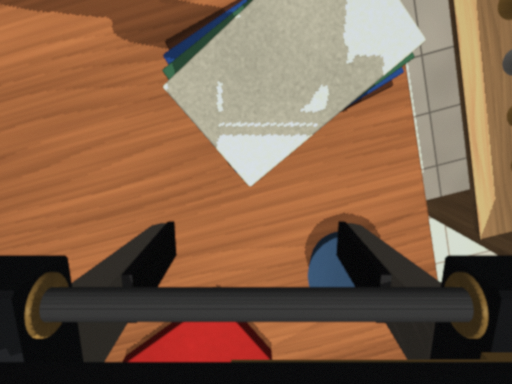

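```bash
python3 - <<'E'
from h import *
c=cam('top'); p=c['pixels']
cv2.imwrite('pics/t1.png',cv2.resize(p[145:250,190:335],None,fx=5.5,fy=5.5,interpolation=cv2.INTER_CUBIC)[:,:,::-1])
s=cam('scene'); q=s['pixels']
cv2.imwrite('pics/s1.png',cv2.resize(q[145:270,195:295],None,fx=4.7,fy=4.7,interpolation=cv2.INTER_CUBIC)[:,:,::-1])
hsv=cv2.cvtColor(p,cv2.COLOR_RGB2HSV)
m=((hsv[...,1]<60)&(hsv[...,2]>70)).astype(np.uint8); m[:140]=0;m[250:]=0;m[:,:195]=0;m[:,330:]=0
# plus brass dish
b=((hsv[...,0]>17)&(hsv[...,0]<30)&(hsv[...,1]>150)&(hsv[...,2]>120)).astype(np.uint8); b[:175]=0;b[240:]=0;b[:,:255]=0;b[:,325:]=0
for n,k in(('grey',m),('dish',b)):
    v,u=np.nonzero(k); print(n,len(u),u.min(),u.max(),v.min(),v.max())
cs,_=cv2.findContours(b,cv2.RETR_EXTERNAL,cv2.CHAIN_APPROX_NONE); cc=max(cs,key=cv2.contourArea); e=cv2.fitEllipse(cc);print(e, ray(c,*e[0],.084))
mm=m|b
mm=cv2.morphologyEx(mm,cv2.MORPH_CLOSE,np.ones((7,7)))
cs,_=cv2.findContours(m,cv2.RETR_EXTERNAL,cv2.CHAIN_APPROX_NONE)
pts=np.vstack([x for x in cs if cv2.contourArea(x)>5])
r=cv2.minAreaRect(pts);bx=cv2.boxPoints(r);print(r)
w=[ray(c,*x,.016) for x in bx];print(np.round(w,4));print([np.linalg.norm(w[i]-w[i-1]) for i in range(4)])
E
```

```text
grey 2602 200 321 159 235
dish 1411 269 315 183 230
((291.5846862792969, 207.86538696289062), (39.99281311035156, 46.595455169677734), 118.68721771240234) [ 0.55793273 -0.09478618  0.084     ]
((260.82830810546875, 196.4752197265625), (117.92310333251953, 35.675628662109375), 22.249021530151367)
[[ 0.6245  0.2008  0.016 ]
 [ 0.7364  0.1577  0.016 ]
 [ 0.585  -0.2036  0.016 ]
 [ 0.4766 -0.1561  0.016 ]]
[np.float64(0.38635873721348246), np.float64(0.11993378377565407), np.float64(0.39177784483530137), np.float64(0.11839207352756945)]
```

View pics/t1.png

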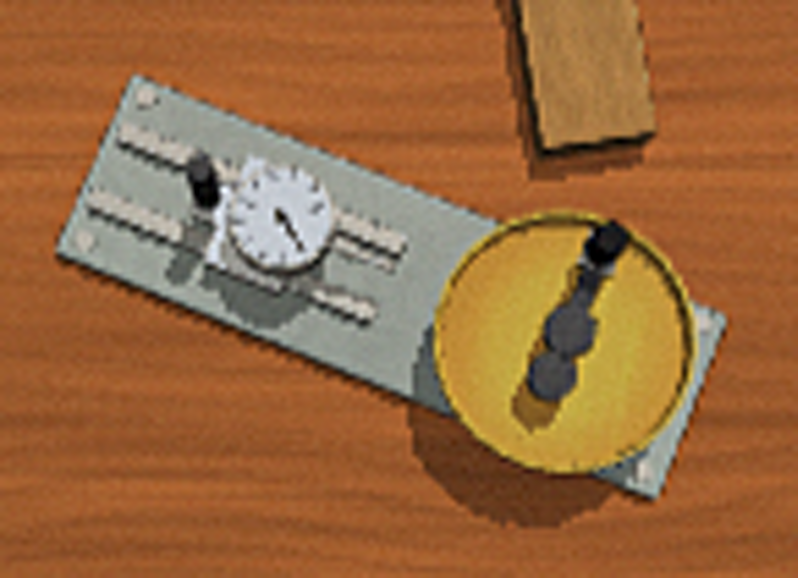

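View pics/s1.png

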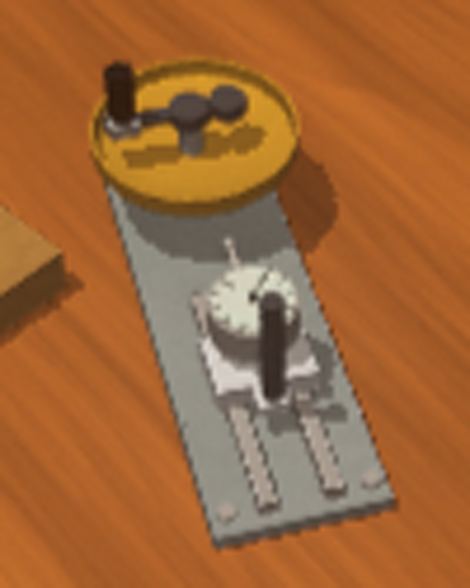

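```bash
cat >> h.py <<'E'
from scipy.spatial.transform import Rotation as R
def st():
    s=ctrl.read_state(); return s,R.from_quat(s['tool_rot']).as_matrix()
def totool(d): # world displacement -> tool units
    return np.round(st()[1].T@np.array(d)/.025,3)
E
python3 - <<'E'
from h import *
c=cam('top')
z=lambda x,y:(190+x/5.503,145+y/5.505)
k=ray(c,*z(612,237),.150);po=ray(c,*z(200,163),.14);d=ray(c,*z(280,215),.09);hub=ray(c,*z(570,330),.112)
ys=np.array([.384,.923,0]);ys/=np.linalg.norm(ys);xs=np.array([ys[1],-ys[0],0])
print(k,po,d,hub); print('axis from knob',k-.048*xs,'post-dial',po-d,np.linalg.norm((po-d)[:2]), 'post from axis',[(po-(k-.048*xs))@a for a in(xs,ys)])
# target TCP: 
t=np.array([.57,-.02,.40]); print(totool(t-st()[0]['ee_pos']))
x=st()[1][:,0];print(np.degrees(np.arctan2(x[1],x[0])))
E
```

```text
[ 0.60893852 -0.11752338  0.15      ] [0.65213553 0.10642529 0.14      ] [0.63255142 0.06337283 0.09      ] [ 0.56330055 -0.09802088  0.112     ]
axis from knob [ 0.56462089 -0.09908571  0.15      ] post-dial [0.01958411 0.04305247 0.05      ] 0.04729748828180907 post from axis [np.float64(0.001860361245788323), np.float64(0.22336097486681386)]
[-22.219 -19.825   0.187]
164.8860728002201
```

>>> jog_arm(commands=[-1,-0.9,0,0,0,0,1,-1,-0.9,0,0,0,0,1,-1,-0.9,0,0,0,0,1,-1,-0.9,0,0,0,0,1,-1,-0.9,0,0,0,0,1,-1,-0.9,0,0,0,0,1,-1,-0.9,0,0,0,0,1,-1,-0.9,0,0,0,0,1,-1,-0.9,0,0,0,0,1,-1,-0.9,0,0,0,0,1,-1,-0.9,0,0,0,0,1,-1,-0.9,0,0,0,0,1])

```text
time_s: 1.8
ee_pos: [0.3827, 0.2635, 0.4048]
tool_rot: [0.131, 0.991, 0.0, 0.0]
force: [-0.3, -0.2, -0.6]
grip_width: 0.0917
```

>>> jog_arm(commands=[-1,-0.9,0,0,0,0,1,-1,-0.9,0,0,0,0,1,-1,-0.9,0,0,0,0,1,-1,-0.9,0,0,0,0,1,-1,-0.9,0,0,0,0,1,-1,-0.9,0,0,0,0,1,-1,-0.9,0,0,0,0,1,-1,-0.9,0,0,0,0,1,-1,-0.9,0,0,0,0,1,-1,-0.9,0,0,0,0,1])

```text
time_s: 3.05
ee_pos: [0.5654, -0.0189, 0.4047]
tool_rot: [0.132, 0.991, 0.0, 0.0]
force: [0.1, 0.8, -0.4]
grip_width: 0.092
```

>>> jog_arm(commands=[0,0,0,0,0,1,1,0,0,0,0,0,1,1,0,0,0,0,0,1,1,0,0,0,0,0,1,1,0,0,0,0,0,1,1,0,0,0,0,0,1,1,0,0,0,0,0,1,1,0,0,0,0,0,1,1,0,0,0,0,0,1,1,0,0,0,0,0,0.75,1,0,0,0,0,0,0,1])

```text
time_s: 4.42
ee_pos: [0.5649, -0.0179, 0.4047]
tool_rot: [0.832, 0.555, -0.0, -0.0]
force: [0.0, -0.8, 0.5]
grip_width: 0.0918
```

```bash
python3 - <<'E'
from h import *
s,M=st();print(s['time_s'],s['ee_pos'],s['qpos'],M.round(4))
c=cam('wrist','w1.png');print(np.round(c['extrinsics'],4))
t=cam('top','t2.png')
E
```

```text
4.425 [ 0.56485944 -0.01791184  0.40468219] [-3.43531837e-02  2.60489621e-01  1.76334738e+00 -2.40991039e-06
  1.11778237e+00  3.59446409e-01] [[ 0.3837  0.9235 -0.    ]
 [ 0.9235 -0.3837 -0.    ]
 [-0.     -0.     -1.    ]]
[[ 9.233e-01  3.730e-01  9.110e-02  5.887e-01]
 [-3.840e-01  8.973e-01  2.180e-01  4.250e-02]
 [-5.000e-04 -2.362e-01  9.717e-01  3.856e-01]
 [ 0.000e+00  0.000e+00  0.000e+00  1.000e+00]]
```

View pics/w1.png

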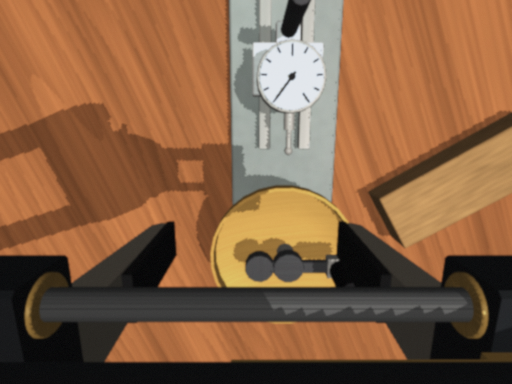

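View pics/t2.png

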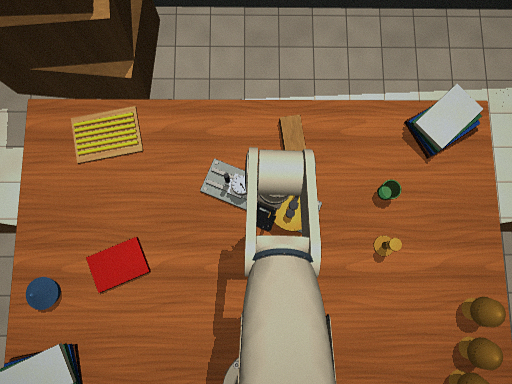

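```bash
python3 - <<'E'
from h import *
c=cam('wrist');p=c['pixels'];hsv=cv2.cvtColor(p,cv2.COLOR_RGB2HSV)
ys=st()[1][:,0];xs=st()[1][:,1]
# dial white
m=((hsv[...,1]<40)&(hsv[...,2]>190)).astype(np.uint8);m[:38]=0;m[115:]=0;m[:,:250]=0;m[:,330:]=0
m=cv2.morphologyEx(m,cv2.MORPH_OPEN,np.ones((5,5)))
cs,_=cv2.findContours(m,cv2.RETR_EXTERNAL,cv2.CHAIN_APPROX_NONE);cc=max(cs,key=cv2.contourArea);e=cv2.fitEllipse(cv2.convexHull(cc));print(e)
D=ray(c,*e[0],.09);T=ray(c,288.5,153,.074);H=ray(c,288,265,.112)
print('dial',D,'tip',T,'hub',H)
for n,a in(('dial',D),('tip',T)):
    print(n,[(a-np.array([.5646,-.0991,a[2]]))@v for v in(xs,ys)])
print('post from dial',D+.048*ys)
# plate left/right edges at several rows
g=cv2.cvtColor(p,cv2.COLOR_RGB2GRAY)
for v in (20,60,100,140,165,180):
    r=(hsv[v,:,1]<70)&(hsv[v,:,2]>90); u=np.nonzero(r[200:360])[0]+200
    a,b=ray(c,u.min()-.5,v,.016),ray(c,u.max()+.5,v,.016); mid=(a+b)/2
    print(v,u.min(),u.max(),np.linalg.norm(a-b), (mid-H)@xs,(mid-H)@ys)
cv2.imwrite('pics/w1z.png',cv2.resize(p[0:320,200:360],None,fx=1.8,fy=1.8)[:,:,::-1])
E
```

```text
((293.7347106933594, 71.33708190917969), (66.3112564086914, 81.21491241455078), 18.483983993530273)
dial [0.6342214  0.06714999 0.09      ] tip [6.05313603e-01 4.45525835e-04 7.40000000e-02] hub [ 0.56535057 -0.09152775  0.112     ]
dial [np.float64(0.0008200742240171396), np.float64(0.18023741880686553)]
tip [np.float64(-0.0004087112421039707), np.float64(0.10754878970946512)]
post from dial [0.65256083 0.11150837 0.08999969]
20 230 342 0.1190508882578377 0.0016473507753006203 0.23382574960209887
60 230 339 0.11909899806032873 0.0009017385910624836 0.19453807002359608
100 231 337 0.11914949306274973 0.0012272117921502857 0.15301301035836387
140 231 334 0.11920331396366807 0.00042557910298221774 0.10905376046787496
165 232 333 0.1190922885491917 0.0009948620615432176 0.08024641919885418
180 232 332 0.11926000873084254 0.0007563301832396613 0.06244004860602895
```

View pics/w1z.png

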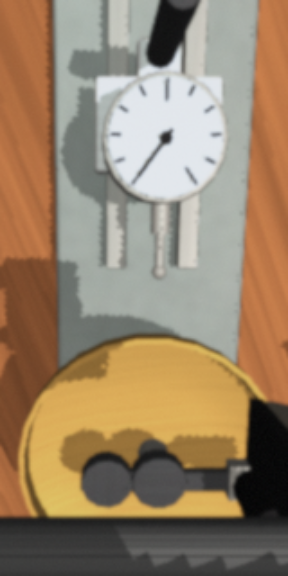

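```bash
python3 - <<'E'
from h import *
c=cam('wrist')
ys=st()[1][:,0]
D=ray(c,291.3,75.8,.09);P=D+.048*ys;print(D,P)
for t in (P,np.array([.652,.1064,0])):
    print(totool([t[0]-st()[0]['ee_pos'][0],t[1]-st()[0]['ee_pos'][1],.345-st()[0]['ee_pos'][2]]))
E
```

```text
[0.63098694 0.06450464 0.09      ] [0.64935025 0.10885314 0.08999733]
[5.978 1.183 2.386]
[5.928 1.319 2.386]
```

Top and wrist views agree within 3 mm. I'll move above the post.

>>> jog_arm(commands=[0.9,0.2,0.2,0,0,0,1,0.9,0.2,0.2,0,0,0,1,0.9,0.2,0.3,0,0,0,1,0.9,0.2,0.3,0,0,0,1,0.9,0.2,0.4,0,0,0,1,0.9,0.2,0.4,0,0,0,1,0.55,0.05,0.4,0,0,0,1,0,0,0,0,0,0,1])

```text
time_s: 5.62
ee_pos: [0.6509, 0.1082, 0.3483]
tool_rot: [0.832, 0.555, -0.001, -0.0]
force: [0.6, -0.1, 0.0]
grip_width: 0.092
```

```bash
python3 - <<'E'
from h import *
s,M=st();print(s['time_s'],s['ee_pos'],totool(np.array([.651,.1075,.292])-s['ee_pos']))
c=cam('wrist','w2.png'); print(proj(c,s['ee_pos']+M[:,2]*.171), proj(c,[.651,.1075,.14]))
E
```

```text
5.625 [0.65089402 0.1081709  0.34832509] [-0.021  0.018  2.253]
(np.float64(258.4524724172995), np.float64(249.2539836690443)) (np.float64(259.14462214870974), np.float64(226.01551652514098))
```

View pics/w2.png

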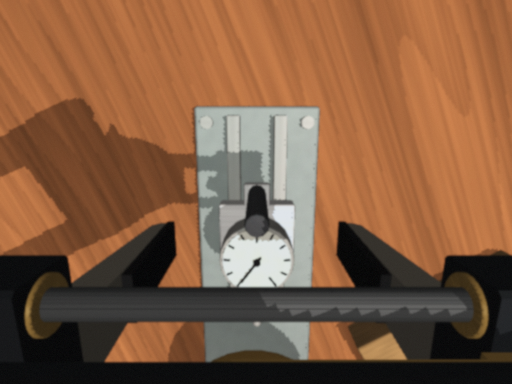

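>>> jog_arm(commands=[0,-0.02,0.8,0,0,0,1,0,0,0.8,0,0,0,1,0,0,0.65,0,0,0,1,0,0,0,0,0,0,0.2,0,0,0,0,0,0,0.1,0,0,0,0,0,0,0,0,0,0,0,0,0,0,0,0,0,0,0,0,0], squeeze=30)

```text
time_s: 6.68
ee_pos: [0.6505, 0.1076, 0.2938]
tool_rot: [0.832, 0.555, 0.0, 0.0]
force: [0.1, 0.7, 0.3]
grip_width: 0.044
```

```bash
python3 - <<'E'
from h import *
s,M=st();print(s['time_s'],s['ee_pos'],s['force']@M,s['grip_width'])
c=cam('wrist','w3.png')
cv2.imwrite('pics/w3.png',c['pixels'][:,:,::-1])
E
```

```text
6.675 [0.65052869 0.10763353 0.29382243] [ 0.64331914 -0.14764364 -0.34763735] 0.0440172932151545
```

View pics/w3.png

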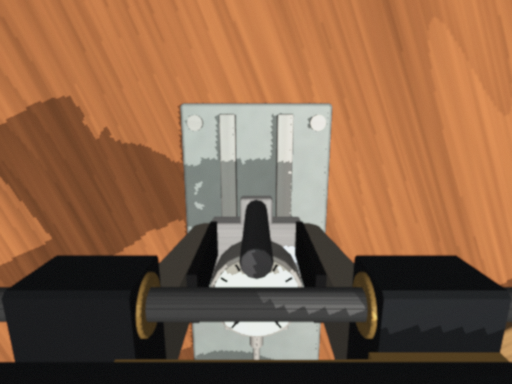

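>>> jog_arm(commands=[0,0,0,0,0,0,0,0,0,0,0,0,0,0,0,0,0,0,0,0,0,0,0,0,0,0,0,0])

```text
time_s: 7.22
ee_pos: [0.6505, 0.1075, 0.2934]
tool_rot: [0.832, 0.555, 0.0, 0.0]
force: [-0.5, -1.8, -0.2]
grip_width: 0.0154
```

>>> jog_arm(commands=[-0.1,0,0,0,0,0,0,-0.2,0,0,0,0,0,0,-0.3,0,0,0,0,0,0,-0.3,0,0,0,0,0,0,-0.1,0,0,0,0,0,0,0,0,0,0,0,0,0])

```text
time_s: 7.98
ee_pos: [0.6411, 0.0849, 0.2935]
tool_rot: [0.832, 0.555, 0.001, -0.0]
force: [2.4, 4.3, -2.9]
grip_width: 0.0153
```

```bash
python3 - <<'E'
from h import *
s,M=st();print(s['time_s'],s['ee_pos'],s['force']@M,s['grip_width'],(s['ee_pos']-[.5646,-.0991,0])@M)
c=cam('wrist','w4.png')
E
```

```text
7.975 [0.64106319 0.08488633 0.29345071] [4.83282673 0.54589614 2.89583739] 0.015274812957717971 [ 1.99653601e-01 -6.70571247e-05 -2.93171185e-01]
```

View pics/w4.png

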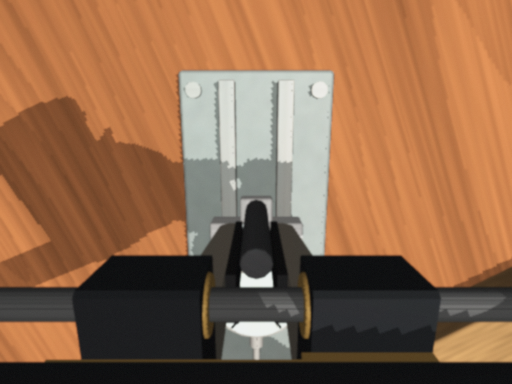

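>>> jog_arm(commands=[-0.1,0,0,0,0,0,0,-0.1,0,0,0,0,0,0,-0.1,0,0,0,0,0,0,-0.1,0,0,0,0,0,0,0,0,0,0,0,0,0])

```text
time_s: 8.65
ee_pos: [0.6373, 0.0758, 0.2934]
tool_rot: [0.832, 0.555, 0.001, -0.0]
force: [3.0, 6.0, -3.2]
grip_width: 0.0153
```

```bash
python3 - <<'E'
from h import *
s,M=st();print(s['time_s'],s['ee_pos'],s['force']@M,s['grip_width'],(s['ee_pos']-[.5646,-.0991,0])@M)
a=cam('top')['pixels'][140:250,190:330];b=cam('scene')['pixels'][130:240,190:330]
cv2.imwrite('pics/v5.png',cv2.resize(np.hstack([a,b]),None,fx=2.8,fy=2.8,interpolation=cv2.INTER_CUBIC)[:,:,::-1])
E
```

```text
8.65 [0.63726996 0.07578749 0.2934332 ] [6.66727619 0.51450675 3.24618184] 0.015273505473281834 [ 1.89816025e-01 -5.51805019e-05 -2.93154349e-01]
```

View pics/v5.png

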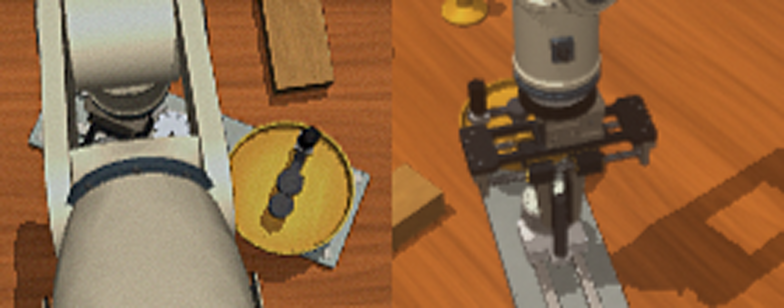

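>>> jog_arm(commands=[-0.1,0,0,0,0,0,0,-0.05,0,0,0,0,0,0,0,0,0,0,0,0,0,0,0,0,0,0,0,1,0,0,0,0,0,0,1,0,0,0,0,0,0,1,0,0,0,0,0,0,1,0,0,-0.8,0,0,0,1,0,0,-0.8,0,0,0,1,0,0,-0.8,0,0,0,1,0,0,0,0,0,0,1])

```text
time_s: 10.12
ee_pos: [0.6362, 0.0719, 0.3563]
tool_rot: [0.832, 0.555, 0.002, 0.001]
force: [0.1, -0.5, 0.1]
grip_width: 0.0912
```

```bash
python3 - <<'E'
from h import *
s,M=st();print(s['time_s'],s['ee_pos'],s['force']@M,s['grip_width'],(s['ee_pos']-[.5646,-.0991,0])@M)
c=cam('wrist','w6.png')
a=cam('top')['pixels'][140:250,190:330];b=c['pixels'][190:350,150:350]
cv2.imwrite('pics/v6.png',cv2.resize(b,None,fx=3.5,fy=3.5,interpolation=cv2.INTER_CUBIC)[:,:,::-1])
cv2.imwrite('pics/v6b.png',cv2.resize(a,None,fx=4,fy=4,interpolation=cv2.INTER_CUBIC)[:,:,::-1])
E
```

```text
10.125 [0.63624012 0.07189212 0.35628492] [-0.4567712   0.25122702 -0.14762078] 0.09119790873651586 [ 0.18615063  0.00176926 -0.35588533]
```

View pics/v6.png

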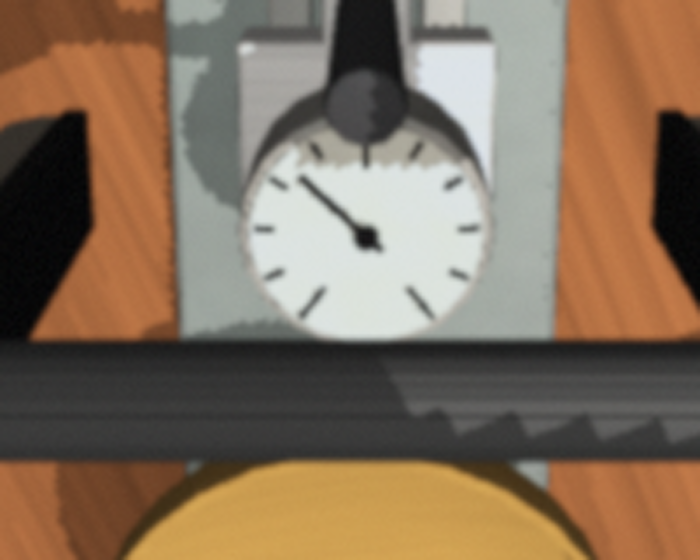

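View pics/v6b.png

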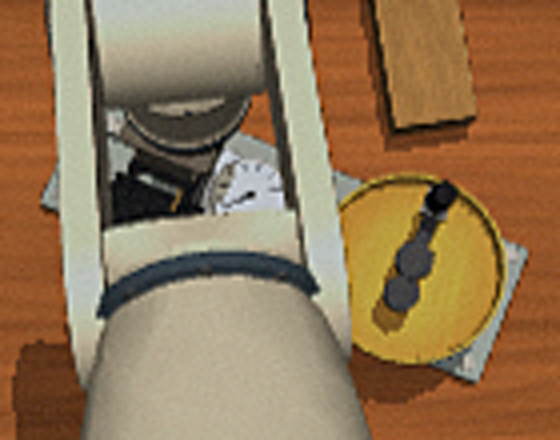

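>>> jog_arm(commands=[0,-0.07,0.8,0,0,0,1,0,0,0.8,0,0,0,1,0,0,0.85,0,0,0,0.3,0,0,0,0,0,0,0,0,0,0,0,0,0,0,0,0,0,0,0,0,0,0,0,0,0,0,0,0,0,0,0,0,0,0,0,0,0,0,0,0,0,0])

```text
time_s: 11.35
ee_pos: [0.634, 0.0725, 0.2924]
tool_rot: [0.832, 0.555, 0.0, 0.0]
force: [0.1, 0.5, -0.5]
grip_width: 0.024
```

```bash
python3 - <<'E'
from h import *
s,M=st();print(s['time_s'],s['ee_pos'],s['force']@M,s['grip_width'],(s['ee_pos']-[.5646,-.0991,0])@M)
E
```

```text
11.35 [0.63396002 0.07248496 0.29239405] [ 0.47413655 -0.14204825  0.53792695] 0.024042641652069423 [ 0.18510376 -0.00189578 -0.29236876]
```

>>> jog_arm(commands=[0,0.07,0,0,0,0,0,0,0,0,0,0,0,0,0,0,0,0,0,0,0,-0.06,0,0,0,0,0,0,-0.07,0,0,0,0,0,0,0,0,0,0,0,0,0,0,0,0,0,0,0,0])

```text
time_s: 12.22
ee_pos: [0.6347, 0.0697, 0.2923]
tool_rot: [0.832, 0.555, 0.001, -0.0]
force: [2.7, 6.0, -0.1]
grip_width: 0.0155
```

```bash
python3 - <<'E'
from h import *
s,M=st();print(s['time_s'],s['ee_pos'],s['force']@M,s['grip_width'],(s['ee_pos']-[.5646,-.0991,0])@M)
E
```

```text
12.225 [0.63473715 0.06969241 0.2923029 ] [6.53536609 0.2076201  0.10582021] 0.015530862508087143 [ 1.83458126e-01  4.87105398e-06 -2.91880461e-01]
```

>>> jog_arm(commands=[0,0,0,0,0,0,1,0,0,0,0,0,0,1,0,0,0,0,0,0,1,0,0,0,0,0,0,1,0,0,-0.8,0,0,0,1,0,0,-0.8,0,0,0,1,0,0,-0.8,0,0,0,1,0,0,-0.3,0,0,0,1,0,0,0,0,0,0,1])

```text
time_s: 13.35
ee_pos: [0.6344, 0.0688, 0.3606]
tool_rot: [0.832, 0.555, 0.001, 0.0]
force: [-0.1, 1.4, 0.1]
grip_width: 0.0918
```

```bash
python3 - <<'E'
from h import *
s,M=st();print(s['time_s'],s['ee_pos'],s['force']@M,s['grip_width'],(s['ee_pos']-[.5646,-.0991,0])@M)
c=cam('wrist','w7.png')
b=c['pixels'][190:350,150:350]
cv2.imwrite('pics/v7.png',cv2.resize(b,None,fx=3.5,fy=3.5,interpolation=cv2.INTER_CUBIC)[:,:,::-1])
E
```

```text
13.35 [0.63438525 0.06881436 0.36059907] [ 1.21832105 -0.60906619 -0.09895342] 0.0918291691710385 [ 1.82075835e-01  3.07941216e-04 -3.60479124e-01]
```

View pics/v7.png

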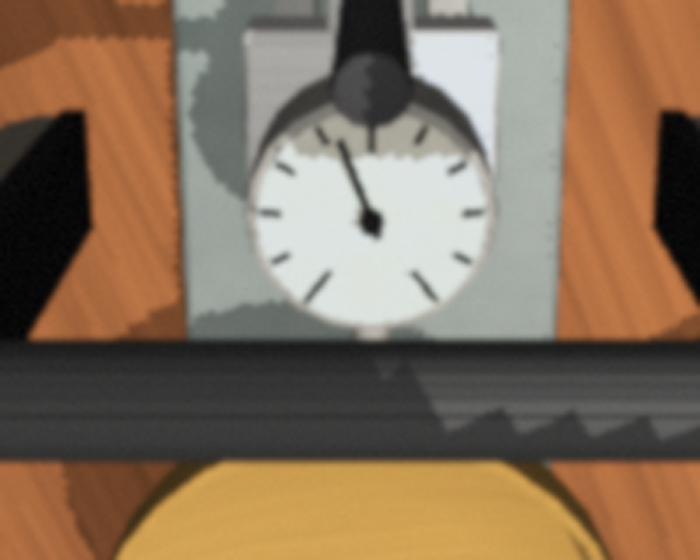

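>>> jog_arm(commands=[0,0,0.9,0,0,0,1,0,0,0.9,0,0,0,0.6,0,0,0.9,0,0,0,0.3,0,0,0,0,0,0,0,0,0,0,0,0,0,0,0,0,0,0,0,0,0,0,0,0,0,0,0,0,0,0,0,0,0,0,0,0,0,0,0,0,0,0,0,0,0,0,0,0,0,-0.05,0,0,0,0,0,0,0,0,0,0,0,0,0])

```text
time_s: 14.9
ee_pos: [0.6342, 0.0684, 0.2924]
tool_rot: [0.832, 0.555, 0.001, -0.0]
force: [2.2, 5.3, 0.8]
grip_width: 0.0153
```

```bash
python3 - <<'E'
from h import *
s,M=st();print(s['time_s'],s['ee_pos'],s['force']@M,s['grip_width'],(s['ee_pos']-[.5646,-.0991,0])@M)
E
```

```text
14.9 [0.63419077 0.06836931 0.29242743] [ 5.69315820e+00 -7.38973639e-04 -7.99585389e-01] 0.015309969299017432 [ 1.81942285e-01 -1.78899178e-05 -2.92061042e-01]
```

>>> jog_arm(commands=[0,0,0,0,0,0,0,0,0,0,0,0,0,1,0,0,0,0,0,0,1,0,0,0,0,0,0,1,0,0,0,0,0,0,1,0,0,-0.8,0,0,0,1,0,0,-0.8,0,0,0,1,0,0,-0.8,0,0,0,1,0,0,-0.3,0,0,0,1,0,0,0,0,0,0,1])

```text
time_s: 16.15
ee_pos: [0.6339, 0.0677, 0.3606]
tool_rot: [0.832, 0.555, 0.001, 0.0]
force: [-0.8, 0.1, -0.1]
grip_width: 0.0917
```

```bash
python3 - <<'E'
from h import *
s,M=st();print(s['time_s'],s['ee_pos'],s['force']@M,s['grip_width'],(s['ee_pos']-[.5646,-.0991,0])@M)
c=cam('wrist','w8.png')
b=c['pixels'][190:350,150:350]
cv2.imwrite('pics/v8.png',cv2.resize(b,None,fx=3.5,fy=3.5,interpolation=cv2.INTER_CUBIC)[:,:,::-1])
E
```

```text
16.15 [0.63390213 0.06767109 0.36059111] [-0.22698426 -0.81781502  0.14721849] 0.09167870521488936 [ 1.80828200e-01  3.07820099e-04 -3.60475237e-01]
```

View pics/v8.png

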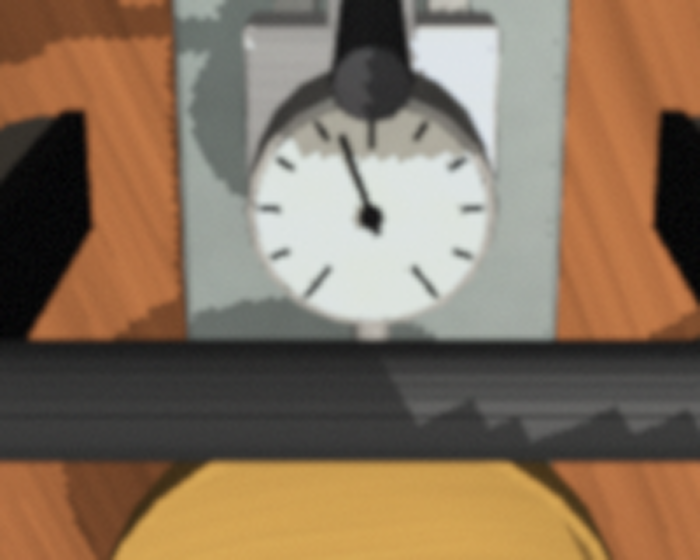

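>>> jog_arm(commands=[-0.9,0.24,-0.1,0,0,0,1,-0.9,0.24,-0.1,0,0,0,1,-0.9,0.24,0,0,0,0,1,-0.9,0.24,0,0,0,0,1,-0.9,0.24,0,0,0,0,1,-0.9,0.24,0,0,0,0,1,-0.9,0.24,0,0,0,0,1,-0.93,0.24,0,0,0,0,1,0,0,0,0,0,0,1,0,0,0,0,0,0,1])

```text
time_s: 17.45
ee_pos: [0.6085, -0.1178, 0.3646]
tool_rot: [0.832, 0.554, 0.0, -0.0]
force: [0.7, -0.4, 0.7]
grip_width: 0.0915
```

```bash
python3 - <<'E'
from h import *
s,M=st();print(s['time_s'],s['ee_pos'],(s['ee_pos']-[.5646,-.0991,0])@M)
c=cam('wrist','w9.png');print(proj(c,[.6089,-.1175,.15]))
E
```

```text
17.45 [ 0.60854926 -0.11777504  0.36462283] [-2.07699455e-04  4.76701598e-02 -3.64633534e-01]
(np.float64(258.31957707688525), np.float64(221.74791286061316))
```

View pics/w9.png

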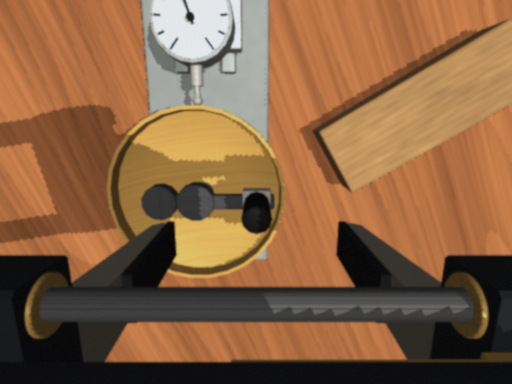

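```bash
cat > dish.py <<'E'
from h import *
def dish(c,axis=(.5646,-.0991)):
    p=c['pixels'];hsv=cv2.cvtColor(p,cv2.COLOR_RGB2HSV)
    m=((hsv[...,0]>=17)&(hsv[...,0]<30)&(hsv[...,1]>90)&(hsv[...,2]>60)).astype(np.uint8);
    m=cv2.morphologyEx(m,cv2.MORPH_OPEN,np.ones((3,3)))
    cs,_=cv2.findContours(m,cv2.RETR_EXTERNAL,cv2.CHAIN_APPROX_NONE);cc=max(cs,key=cv2.contourArea)[:,0]
    return cc
E
python3 - <<'E'
from dish import *
c=cam('wrist');p=c['pixels'];cc=dish(c);s,M=st()
W=np.array([ray(c,*q,.084) for q in cc])[:,:2]
# circle fit robust
from scipy.optimize import least_squares
r=least_squares(lambda t:np.hypot(W[:,0]-t[0],W[:,1]-t[1])-t[2],[.5646,-.0991,.075],loss='soft_l1',f_scale=.0007);print(r.x, (np.r_[r.x[:2],0]-[.5646,-.0991,0])@M)
print('knob',ray(c,257,220,.150),'hub',ray(c,196.5,201,.112))
q=p.copy()
for x in cc:q[x[1],x[0]]=(255,0,0)
cv2.imwrite('pics/w9z.png',cv2.resize(q[0:290,90:300],None,fx=2,fy=2)[:,:,::-1])
E
```

```text
[ 0.56114642 -0.0965152   0.07413483] [ 1.05999861e-03 -4.18148378e-03  7.08118727e-07]
knob [ 0.60864494 -0.11571475  0.15      ] hub [ 0.56745029 -0.09552607  0.112     ]
```

View pics/w9z.png

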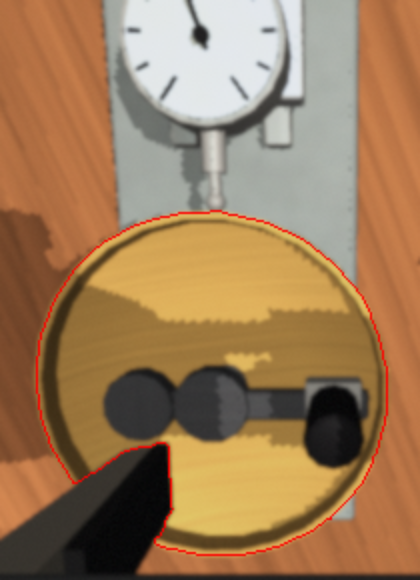

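>>> jog_arm(commands=[0.03,0,0,0,0,0,0.5,0,0,0,0,0,0,0.45,0,0,0,0,0,0,0.45,0,0,0.7,0,0,0,0.45,0,0,0.7,0,0,0,0.45,0,0,0.7,0,0,0,0.45,0,0,0.2,0,0,0,0.45,0,0,0,0,0,0,0.45])

```text
time_s: 18.55
ee_pos: [0.6089, -0.117, 0.3066]
tool_rot: [0.832, 0.555, -0.0, -0.0]
force: [0.7, -1.3, 0.6]
grip_width: 0.041
```

```bash
python3 - <<'E'
from h import *
s,M=st();print(s['time_s'],s['ee_pos'],s['force']@M,s['grip_width'],(s['ee_pos']-[.5646,-.0991,0])@M)
c=cam('wrist','w10.png')
E
```

```text
18.55 [ 0.60886955 -0.11699784  0.3065689 ] [-0.88623563  1.17415065 -0.61647219] 0.04099342665922487 [ 0.0004483   0.04746006 -0.30661369]
```

View pics/w10.png

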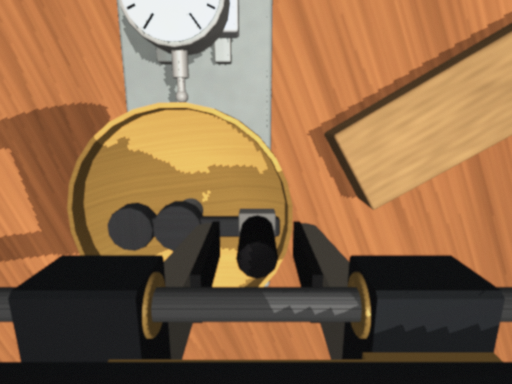

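>>> jog_arm(commands=[0,0,0,0,0,0,0.1,0,0,0,0,0,0,0,0,0,0,0,0,0,0,0,0,0,0,0,0,0,0,0,0,0,0,0,0,0], squeeze=20)

```text
invalid input at $.commands: expected a multiple of 7 numbers
```

```bash
python3 - <<'E'
from h import *
s,M=st();print(s['time_s'],s['ee_pos'],s['force']@M,s['grip_width'],(s['ee_pos']-[.5646,-.0991,0])@M)
E
```

```text
18.6 [ 0.60907542 -0.11701416  0.30717863] [ 0.55534669 -0.23013069  0.12900663] 0.04146028864698123 [ 0.00056451  0.04794567 -0.30717842]
```

>>> jog_arm(commands=[0,0,0,0,0,0,0.1,0,0,0,0,0,0,0,0,0,0,0,0,0,0,0,0,0,0,0,0,0,0,0,0,0,0,0,0,0,0,0,0,0,0,0], squeeze=20)

```text
time_s: 19.35
ee_pos: [0.6091, -0.117, 0.3076]
tool_rot: [0.832, 0.555, 0.0, 0.0]
force: [-0.3, -0.5, 5.2]
grip_width: 0.0197
```

```bash
python3 - <<'E'
from h import *
for i in range(4):
    s,M=st();print(s['time_s'],s['ee_pos'],s['force']@M,s['grip_width'],(s['ee_pos']-[.5646,-.0991,0])@M)
    cam('wrist')
E
```

```text
19.35 [ 0.60910402 -0.11701315  0.30761108] [-0.57907426 -0.12009293 -5.19667879] 0.019741152535929223 [ 0.00062377  0.04820154 -0.30757485]
19.4 [ 0.60912227 -0.11699063  0.30763929] [-0.59681981 -0.97944867 -4.69479446] 0.019414793411966332 [ 0.00065553  0.04823    -0.30759987]
19.45 [ 0.60910857 -0.11699827  0.30761595] [-0.38007474 -0.50112273 -5.94433165] 0.01962576224803666 [ 0.00064019  0.04821364 -0.30757758]
19.5 [ 0.60911911 -0.11701856  0.30761998] [-0.2148821   0.30877222 -5.74452533] 0.019510872004387045 [ 0.00062045  0.04822948 -0.30758187]
```

>>> jog_arm(commands=[-0.251,-0.017,0,0,0,0,0,-0.246,-0.049,0,0,0,0,0,-0.238,-0.081,0,0,0,0,0,-0.225,-0.111,0,0,0,0,0,0,0,0,0,0,0,0])

```text
time_s: 20.18
ee_pos: [0.5939, -0.1367, 0.3076]
tool_rot: [0.832, 0.555, 0.0, 0.0]
force: [0.6, 1.2, 5.3]
grip_width: 0.0197
```

```bash
cat > rd.py <<'E'
from h import *
import sys
th=np.radians(float(sys.argv[1]))
F=[]
for i in range(3):
    s,M=st();F.append(s['force']@M); c=cam('wrist')
M=st()[1];F=np.mean(F,0);a=(s['ee_pos']-[.5646,-.0991,0])@M
print(s['time_s'],'tool F',F.round(2),'pos',a[:2].round(4),'actual ang',np.degrees(np.arctan2(-a[0]+.0006,a[1]-.0002)),'r',np.hypot(a[0]-.0006,a[1]-.0002))
er=np.array([-np.sin(th),np.cos(th)]);et=np.array([-np.cos(th),-np.sin(th)])
print('radial F on tool',F[:2]@er,'tang',F[:2]@et)
cv2.imwrite(sys.argv[2],cv2.resize(c['pixels'][0:256,100:400],None,fx=2.3,fy=2.3,interpolation=cv2.INTER_CUBIC)[:,:,::-1])
E
python3 rd.py 30 pics/a30.png
```

```text
20.275 tool F [ 1.59  0.17 -5.98] pos [-0.0234  0.0419] actual ang 29.899267524207364 r 0.04806533583237153
radial F on tool -0.6486178967234121 tang -1.4587335145103666
```

View pics/a30.png

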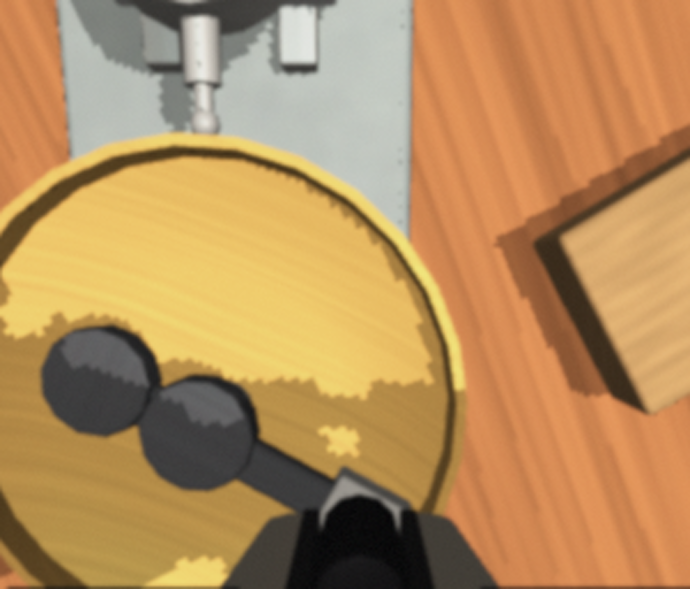

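>>> jog_arm(commands=[-0.209,-0.139,0,0,0,0,0,-0.189,-0.166,0,0,0,0,0,-0.166,-0.189,0,0,0,0,0,-0.139,-0.209,0,0,0,0,0,-0.111,-0.225,0,0,0,0,0,-0.081,-0.238,0,0,0,0,0,-0.049,-0.246,0,0,0,0,0,-0.017,-0.251,0,0,0,0,0])

```text
time_s: 21.32
ee_pos: [0.5471, -0.1433, 0.3077]
tool_rot: [0.832, 0.555, 0.001, 0.002]
force: [5.1, -2.4, 1.1]
grip_width: 0.0194
```

```bash
python3 rd.py 90 pics/a90.png
```

```text
21.425 tool F [ 0.36  2.18 -4.65] pos [-0.0476  0.0002] actual ang 90.03881425282708 r 0.04815529630818552
radial F on tool -0.36250917349101336 tang -2.1807458145538723
```

View pics/a90.png

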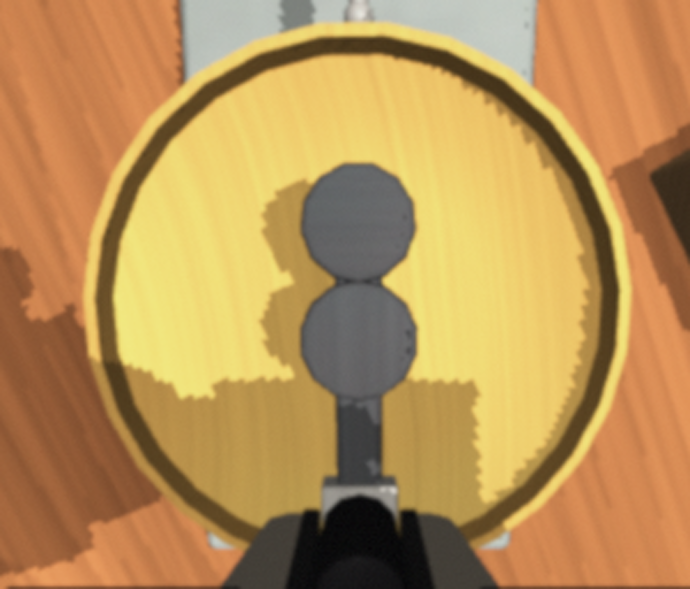

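>>> jog_arm(commands=[0.017,-0.251,0,0,0,0,0,0.049,-0.246,0,0,0,0,0,0.081,-0.238,0,0,0,0,0,0.111,-0.225,0,0,0,0,0,0.139,-0.209,0,0,0,0,0,0.166,-0.189,0,0,0,0,0,0.189,-0.166,0,0,0,0,0,0.209,-0.139,0,0,0,0,0,0.225,-0.111,0,0,0,0,0,0.238,-0.081,0,0,0,0,0,0.246,-0.049,0,0,0,0,0,0.251,-0.017,0,0,0,0,0])

```text
time_s: 22.98
ee_pos: [0.5201, -0.0806, 0.3075]
tool_rot: [0.832, 0.555, -0.001, 0.001]
force: [-2.5, -5.4, 8.7]
grip_width: 0.0195
```

```bash
python3 rd.py 180 pics/a180.png
```

```text
23.075 tool F [-2.67  0.22 -7.81] pos [ 0.0005 -0.0481] actual ang 179.87009704673275 r 0.04826137298254573
radial F on tool -0.2238940299277936 tang -2.6734633668365384
```

View pics/a180.png

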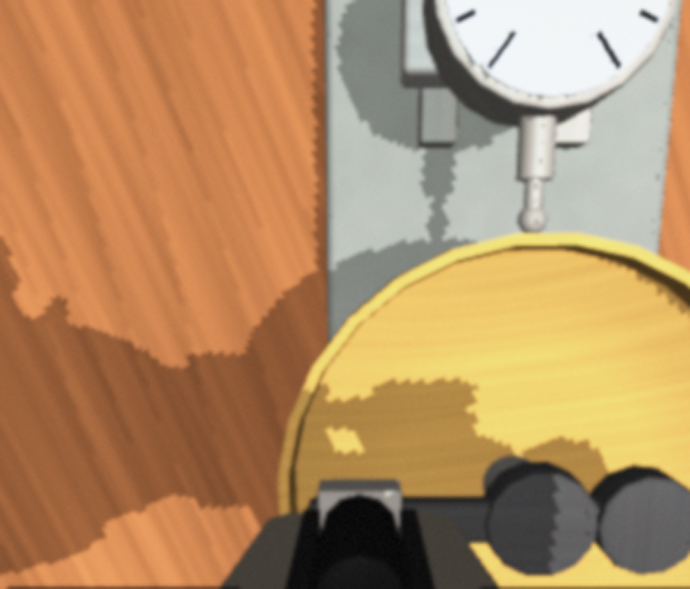

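>>> jog_arm(commands=[0.251,0.017,0,0,0,0,0,0.246,0.049,0,0,0,0,0,0.238,0.081,0,0,0,0,0,0.225,0.111,0,0,0,0,0,0.209,0.139,0,0,0,0,0,0.189,0.166,0,0,0,0,0])

```text
time_s: 23.88
ee_pos: [0.5457, -0.0544, 0.3075]
tool_rot: [0.832, 0.555, -0.001, -0.0]
force: [-4.6, -2.3, 11.8]
grip_width: 0.0195
```

```bash
python3 rd.py 225 pics/a225.png
```

```text
23.975 tool F [-2.02 -1.73 -9.83] pos [ 0.0344 -0.0341] actual ang -135.3861670256135 r 0.04813401218044263
radial F on tool -0.20578967859958575 tang -2.656004944937873
```

>>> jog_arm(commands=[0.166,0.189,0,0,0,0,0,0.139,0.209,0,0,0,0,0,0.111,0.225,0,0,0,0,0,0.081,0.238,0,0,0,0,0,0.049,0.246,0,0,0,0,0,0.017,0.251,0,0,0,0,0])

```text
time_s: 24.78
ee_pos: [0.5825, -0.054, 0.3075]
tool_rot: [0.832, 0.555, -0.001, -0.001]
force: [-4.2, 1.9, 11.5]
grip_width: 0.0196
```

```bash
python3 rd.py 270 pics/a270.png
```

```text
24.875 tool F [ 0.22 -2.31 -9.43] pos [ 0.0485 -0.0002] actual ang -90.47075990936406 r 0.047920143529748035
radial F on tool 0.22200768198260853 tang -2.3108129879624584
```

View pics/a225.png

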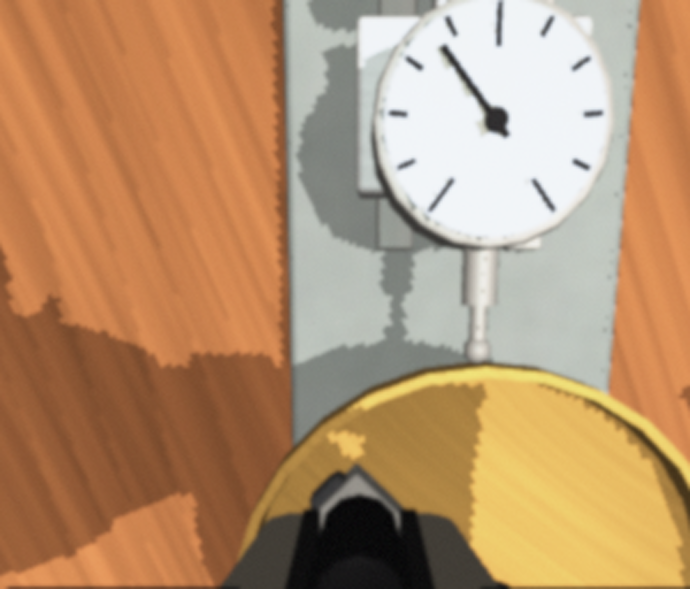

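View pics/a270.png

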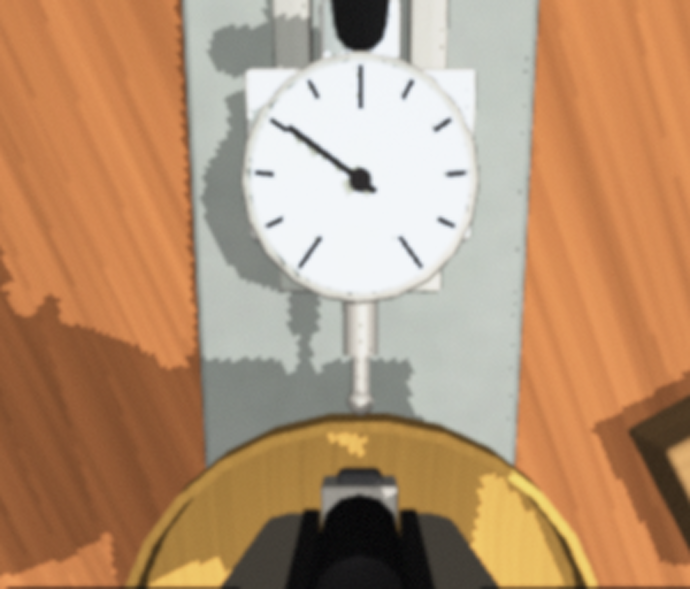

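>>> jog_arm(commands=[-0.017,0.251,0,0,0,0,0,-0.049,0.246,0,0,0,0,0,-0.081,0.238,0,0,0,0,0,-0.111,0.225,0,0,0,0,0,-0.139,0.209,0,0,0,0,0,-0.166,0.189,0,0,0,0,0])

```text
time_s: 25.68
ee_pos: [0.6088, -0.0797, 0.3075]
tool_rot: [0.832, 0.555, -0.0, -0.001]
force: [-1.3, 5.2, 9.2]
grip_width: 0.0193
```

```bash
python3 rd.py 315 pics/a315.png
```

```text
25.775 tool F [ 2.35 -2.11 -7.65] pos [0.0345 0.0338] actual ang -45.24149758812694 r 0.047769182187076875
radial F on tool 0.17324214786704567 tang -3.154935348053984
```

>>> jog_arm(commands=[-0.189,0.166,0,0,0,0,0,-0.209,0.139,0,0,0,0,0,-0.225,0.111,0,0,0,0,0,-0.238,0.081,0,0,0,0,0,-0.246,0.049,0,0,0,0,0,-0.251,0.017,0,0,0,0,0])

```text
time_s: 26.58
ee_pos: [0.6093, -0.1164, 0.3076]
tool_rot: [0.832, 0.555, 0.001, -0.0]
force: [2.2, 6.8, 6.2]
grip_width: 0.0201
```

```bash
python3 rd.py 360 pics/a360.png
```

```text
26.675 tool F [ 3.56 -0.18 -6.46] pos [0.0006 0.048 ] actual ang 0.0218659026441082 r 0.047789978633986575
radial F on tool -0.1794931150624888 tang -3.561586716278763
```

View pics/a315.png

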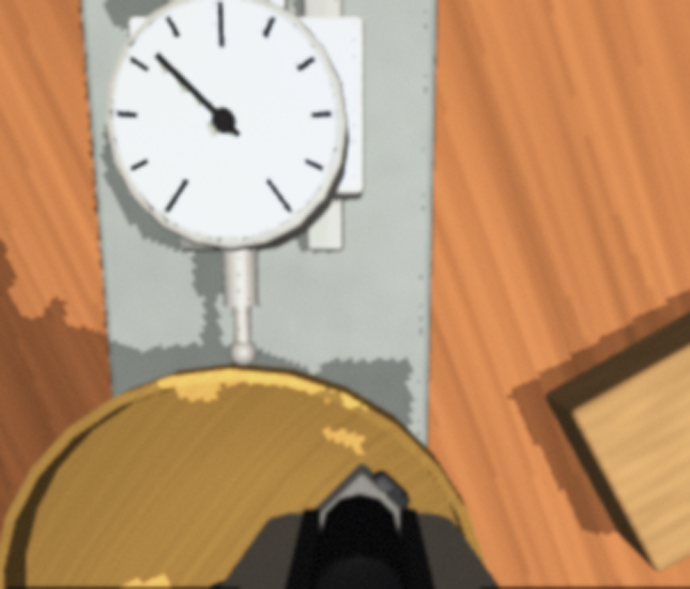

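View pics/a360.png

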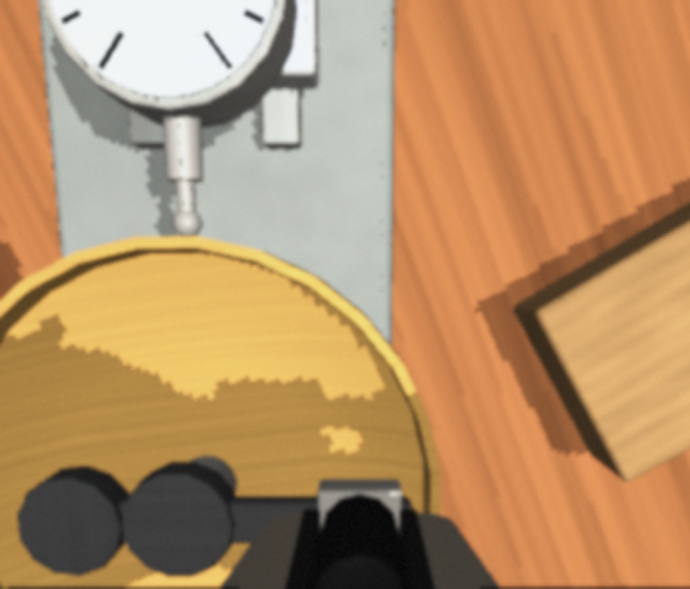

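>>> jog_arm(commands=[-0.251,-0.017,0,0,0,0,0,-0.246,-0.049,0,0,0,0,0,-0.238,-0.081,0,0,0,0,0,-0.225,-0.111,0,0,0,0,0,-0.209,-0.139,0,0,0,0,0,-0.189,-0.166,0,0,0,0,0,-0.166,-0.189,0,0,0,0,0,-0.139,-0.209,0,0,0,0,0,-0.111,-0.225,0,0,0,0,0,-0.081,-0.238,0,0,0,0,0,-0.049,-0.246,0,0,0,0,0,-0.017,-0.251,0,0,0,0,0])

```text
time_s: 28.22
ee_pos: [0.547, -0.1432, 0.3077]
tool_rot: [0.832, 0.555, 0.001, 0.001]
force: [5.7, -3.1, 1.8]
grip_width: 0.0196
```

>>> jog_arm(commands=[0.017,-0.251,0,0,0,0,0,0,0,0,0,0,0,0,0,0,0,0,0,0,0])

```text
time_s: 28.6
ee_pos: [0.5406, -0.1401, 0.3076]
tool_rot: [0.832, 0.555, 0.0, 0.0]
force: [1.0, 0.0, 6.4]
grip_width: 0.0196
```

```bash
python3 rd.py 97.5 pics/a457.png
```

```text
28.7 tool F [ 0.6   0.56 -7.02] pos [-0.0471 -0.0063] actual ang 97.76374691734112 r 0.048151602875130345
radial F on tool -0.6733364068847204 tang -0.48016385211151885
```

>>> jog_arm(commands=[0,0,0,0,0,0,0.5,0,0,0,0,0,0,0.5,0,0,0,0,0,0,0.5,0,0,0,0,0,0,0.5,0,0,-0.8,0,0,0,0.5,0,0,-0.8,0,0,0,0.5,0,0,-0.8,0,0,0,0.5,0.9,0.1,-0.5,0,0,0,0.5,0.9,0.1,-0.5,0,0,0,0.5,0.9,0,0,0,0,0,0.5,0.9,0,0,0,0,0,0.5,0,0,0,0,0,0,0.5])

```text
time_s: 30.25
ee_pos: [0.5801, -0.0576, 0.3919]
tool_rot: [0.832, 0.555, -0.0, -0.0]
force: [-0.7, -0.4, -0.8]
grip_width: 0.046
```

```bash
python3 - <<'E'
from h import *
s,M=st();print(s['time_s'],s['ee_pos'],(s['ee_pos']-[.5646,-.0991,0])@M,s['grip_width'])
c=cam('wrist','w20.png')
cv2.imwrite('pics/w20z.png',cv2.resize(c['pixels'][0:290,130:380],None,fx=2.05,fy=2.05,interpolation=cv2.INTER_CUBIC)[:,:,::-1])
E
```

```text
30.25 [ 0.58008657 -0.05757327  0.39188592] [ 0.04430305 -0.00176634 -0.39188391] 0.046048900601423894
```

View pics/w20z.png

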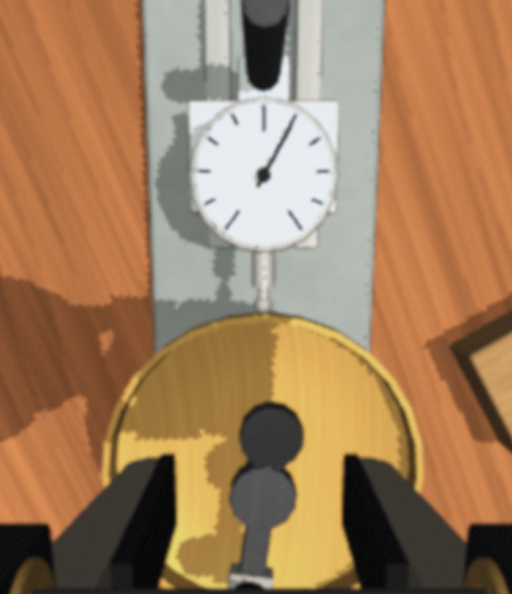

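```bash
python3 - <<'E'
from h import *
t=np.radians([0,225,270,315,457.5]);n=np.array([2.2,1.83,1.53,1.70,3.0])
X=np.c_[np.ones(5),np.cos(t),np.sin(t)];x,*_=np.linalg.lstsq(X,n,rcond=None);print(x,np.degrees(np.arctan2(x[2],x[1])),np.hypot(*x[1:]),X@x-n)
print(ctrl.read_state()['force'],ctrl.read_state()['time_s'])
ctrl.close_job()
E
```

```text
[ 2.27353864 -0.08232051  0.72824044] 96.44935401398831 0.7328784338161476 [-0.00878186 -0.01319572  0.01529821  0.00038551  0.00629387]
[-0.2646893  -0.53976917  0.48370728] 30.3
the job is handed in; nothing more can be done
```

The run-out check is done and the job was handed in at about 30 s of the 69 s allowed. No verdict is reported on hand-in.

- **Setting the plunger:** I slid the indicator up by its post until the needle read about 2.2. That is inside the 2.1 to 2.9 band but close to its lower edge. It took three goes: the first two read about 1.68 and 2.16.
- **Turning the crank:** I turned it one full turn clockwise, then 97.5° further. The radial pull on the knob stayed under about 0.7 N at every stop, roughly 0.3 mm of saddle travel. I never touched the plunger.
- **Finding the high spot:** I read the needle from the camera pictures.

| Spindle angle | Needle reading (rad) |
|---|---|
| 0° | 2.20 |
| 225° | 1.83 |
| 270° | 1.53 |
| 315° | 1.70 |
| 457.5° (final) | 3.00 |

A once-per-turn fit to these has an amplitude of 0.73 rad (2.9 mm), residuals of 0.015 rad or less, and puts the high spot at 96.4°. The dish was left about 1° from it, with nothing gripped and the arm clear above it.

**Checks that disagreed or were not made:**
- A rough camera fit of the dish's outline put the high spot nearer 76°. I went with the needle readings, since the camera is only good to about 2 mm.
- The dial was out of view between about 30° and 180°, so the needle was not watched over that part of the turn.
- I did not measure whether the other goods on the counter had moved. The arm never went near them.

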